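# Put the rinsed cup to drain, mouth down

## Task

Two identical flanged steel cups stand on the dental worktop: the one lying mouth down has been rinsed, the one standing mouth up is in use. Set the rinsed cup, still mouth down, into the round pocket of the grey draining block so that its rim lies flat on the pocket floor, putting it down gently rather than dropping it. Leave the mouth-up cup and the amber jar where they stand.

Things in the scene. Friction and masses are not known exactly. Their poses are not given: they have to be found in the camera images.
- cup_center (a point): The rinsed cup, stainless steel, about 90 g, mouth down: a straight round body 50 mm in diameter, 60 mm tall overall, closed flat foot on top, and round the mouth at the very bottom a flange 66 mm in diameter, 4 mm thick. The point is on its axis half-way up (30 mm above the mouth); z points from mouth to foot, up at the start. Grip the body across its diameter at any yaw.
- pocket (a point): Centre of the floor of the round pocket (88 mm across, 10 mm deep, floor 18 mm above the worktop, dark drain dots) in the draining block, a fixed grey plastic slab 220 x 130 x 28 mm high. z up; the slab's long side runs along x, its middle 45 mm towards +x. An oblong well with two fixed steel rods, below the slab's top, lies 110 mm towards +x.
- used_cup_center (a point): The cup in use: the same steel cup, but standing mouth up, so open from above with its 66 mm flange at the top. The point is on its axis half-way up (30 mm above the worktop); z up. To be left alone.
- jar_center (a point): A closed amber jar with a white screw cap, 58 mm in diameter and 70 mm tall; the point is on its axis half-way up, z up. To be left alone.
There are look-alikes about, which are no part of the job. What is shaped like the part that bears cup_center but pink or red is not meant.

How it is judged:
By the outcome, as a careful person would: the job done as asked, in the order asked, and still so for the second after the job is handed in, with the robot touching nothing.
It also fails if it takes over 38 s, if anything falls off the work surface, if the arm or the gripper's body presses on something with over 40 N, if the wrist force passes 120 N, or if a joint passes its speed limit or range.

## Robot

A 7-joint arm with a two-finger parallel gripper is mounted at the origin on the work surface. World frame = base frame: x ahead of the robot, y to its left, z up, the work surface at z = 0. Lengths are in m, angles in rad, forces in N, time in s.
With the tool pointing down it reaches from about 0.35 to 0.9 m from the base axis. Payload 19.9 kg.
Tool frame: the origin (TCP) lies at the very end of the fingers, on their centre line; the grasp point (between the pads) lies 19 mm behind it; z points along the fingers, y is the line along which they close (so a half turn about z gives the same grasp; the last joint's range is limited). The gripper opens to 94 mm and grips with 3 to 60 N. Pads are 16 mm wide; open, the fingers measure 119 mm over their backs; the gripper's body (75 mm by 177 mm) begins 78 mm behind the grasp point.
Start: joints at [-1.272, 0.417, -0.01, 1.614, 0.005, 1.111, -0.053], TCP at [0.208, 0.589, 0.205] pointing down, gripper open.
Joint ranges: [-2.81, 2.81], [-0.39, 2.02], [-1.27, 1.25], [0.06, 2.57], [-1.19, 4.33], [0.19, 2], [-2.82, 2.82]. Speed limits (rad/s): [1.89, 1.89, 2.39, 2.39, 3.01, 3.01, 3.01].

## Interface

Orientations are given as a 3x3 rotation matrix whose columns are the frame's x, y, z axes.
In Python, from bench import bot gives the robot as it stands. Calls block until the motion is done:
- bot.reach(position, orientation): joint-space move of the TCP to a pose.
- bot.move_l(position, rotation=None, v=0.15): straight line of the TCP; rotation=None keeps the orientation; v is the mean speed in m/s.
- bot.goto_joints(angles): joint-space move.
- bot.open() and bot.clamp(force=None): open the fingers fully, or close them until they stop; force is the grip in N (None keeps the last).
- bot.pause(seconds).
- bot.solve_ik(position, orientation): joint angles nearest the present ones, or None.
- bot.state(): the state.
- bot.get_image(name): name is "scene" or "top"; returns a dict with "color" (384x512x3 uint8, blue, green, red), "fx", "fy", "cx", "cy" (pixels), "D" ([k1, k2, p1, p2, k3] as OpenCV has them; the pictures are not rectified), "camera_from_world" (4x4, takes a point from world to camera coordinates). Camera axes: x right, y up, looking along -z (the intrinsics and any distortion apply to the point x, -y, -z); pixel columns grow to the right and rows downward; lengths in m; the calibration is good to about 2 mm. A picture is of the moment at which its call begins. There is no depth.
A pose or a line that the arm cannot do raises bot.IKError and nothing moves.
- bot.close_job(): hands the job in; it is judged then, once.
The state is a dict: "time": time; "q": joint angles; "joint_velocities": joint speeds; "tau": joint torques, N m; "eef_pos": TCP position; "ee_rot": TCP orientation; "ft_force": force on the tool from outside, world axes, zero at the start; "wrist_torque": the same for the moment, N m; "finger_gap": finger opening in m; "grasp_force": force on a finger pad.
Only numpy, scipy, OpenCV 4.12 (cv2) and the standard library are available. Lean on these libraries where they do the work, as an engineer would, in place of code of your own. Each camera call takes 0.05 s, during which the arm holds its last target. There are 200 camera calls.

## Working session

There is one attempt and no reset: what is moved stays moved. The work goes in short steps, each a Python script; the robot and the scene stay as the last script left them, time stands still between calls to the robot, and variables do not carry over. Pictures are saved under pics/ and viewed, at most 10 in all, crops included, and the job is handed in when it is done.

```bash
mkdir -p pics; ls; python3 - <<'E'
from bench import bot
import cv2,pickle
d={}
for n in("scene","top"):
    d[n]=bot.get_image(n); cv2.imwrite(f"pics/{n}0.png",cv2.resize(d[n]["color"],(768,576),interpolation=cv2.INTER_CUBIC))
    print(n,d[n]["fx"],d[n]["fy"],d[n]["cx"],d[n]["cy"],d[n]["D"],d[n]["camera_from_world"])
pickle.dump(d,open("im0.pkl","wb"))
s=bot.state();print(s["time"],s["ee_rot"],s["finger_gap"])
E
```

```text
pics
scene 441.8985548048861 441.8985548048861 250.85167240942687 194.2490490471267 [0.00750768 0.         0.         0.         0.        ] [[ 0.8083977   0.58839759  0.01677613 -0.39965057]
 [-0.50668966  0.68106839  0.52859383  0.23486328]
 [ 0.29959764 -0.43581433  0.84870909 -1.10237166]
 [ 0.          0.          0.          1.        ]]
top 413.64539994411217 413.64539994411217 251.8501678349639 190.05381412679748 [0.0329337 0.        0.        0.        0.       ] [[ 0.01199412 -0.99988305  0.0094878  -0.04095144]
 [ 0.99924945  0.01233495  0.0367203  -0.49198321]
 [-0.03683304  0.00904025  0.99928054 -0.86403188]
 [ 0.          0.          0.          1.        ]]
0.1 [[-9.42827579e-01  3.33280752e-01 -3.12362958e-04]
 [ 3.33280893e-01  9.42826991e-01 -1.05392822e-03]
 [-5.67497609e-05 -1.09777720e-03 -9.99999396e-01]] 0.09388775097879534
```

View pics/top0.png

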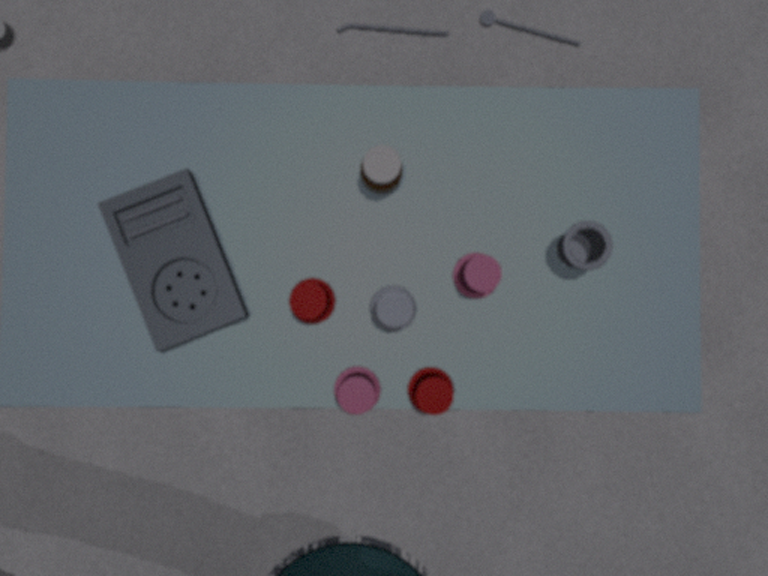

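View pics/scene0.png

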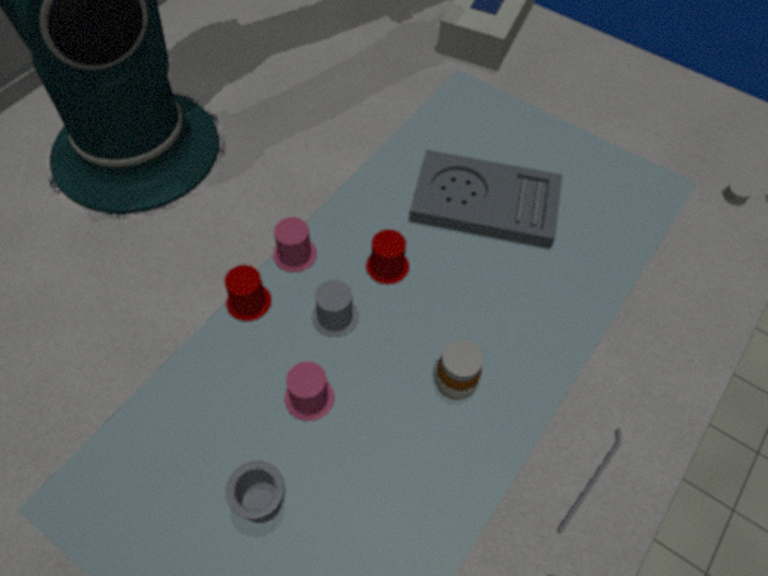

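Mouth-down things that could be meant: the steel cup at top (394,308) / scene (334,305), pinks at top (478,275) and (357,390), reds at (312,300) and (431,391). The mouth-up steel cup is at top (585,246). The grey mouth-down one at (394,308) fits, being steel-coloured with a closed foot on top. I'll confirm that in one crop, together with the pocket.

```bash
python3 - <<'E'
import cv2,pickle,numpy as np
d=pickle.load(open("im0.pkl","rb"))
def crop(n,c,r,w=48,k=8):
    im=d[n]["color"][r:r+36*w//48,c:c+w]; im=cv2.resize(im,(400,300),interpolation=cv2.INTER_CUBIC)
    return cv2.convertScaleAbs(im,alpha=1.4)
a=np.hstack([crop("top",232,180,64),crop("scene",192,180,64)])
b=np.hstack([crop("top",92,168,64),crop("scene",272,100,64)])
cv2.imwrite("pics/crop1.png",np.vstack([a,b]))
E
```

```text
(no output)
```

View pics/crop1.png

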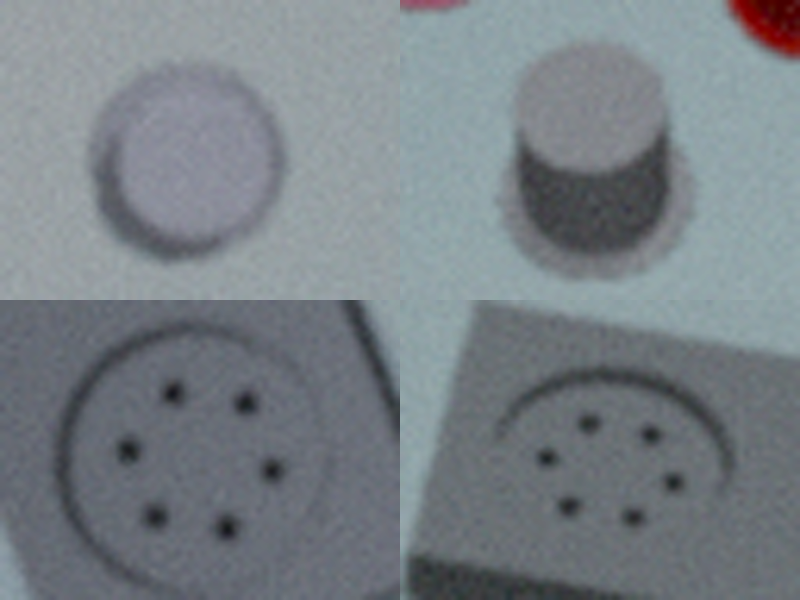

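The upper crops show the cup is bare steel with a closed foot on top and its flange at the bottom, so this is the rinsed one. Foot centre is at about (196,160) in the top crop and (191,107) in the scene crop. The lower crops show six drain dots around the pocket centre, with means (201,160) and (211,171).

```bash
cat > h.py <<'E'
import numpy as np,cv2
def ray(c,px):
    K=np.array([[c["fx"],0,c["cx"]],[0,c["fy"],c["cy"]],[0,0,1]]);
    u=cv2.undistortPoints(np.array([[px]],float),K,np.array(c["D"],float))[0,0]
    T=np.array(c["camera_from_world"]);R=T[:3,:3]
    return -R.T@T[:3,3],R.T@np.array([u[0],-u[1],-1])
def at_z(c,px,z):
    o,d=ray(c,px);return o+d*(z-o[2])/d[2]
E
python3 - <<'E'
import pickle,numpy as np
from h import *
from bench import bot
d=pickle.load(open("im0.pkl","rb"))
p=lambda c,r,x,y:(c+x/6.25-.5+.0,r+y/6.25-.5)
T,S=d["top"],d["scene"]
print("foot",at_z(T,p(232,180,196,160),.06),at_z(S,p(192,180,191.5,107),.06))
print("flange",at_z(T,p(232,180,188,160),.003))
print("pocket",at_z(T,p(92,168,201,160.5),.018),at_z(S,p(272,100,210.8,170.7),.018), "rim",at_z(T,p(92,168,195,157),.028))
f=lambda a,z:at_z(T,(a[0]/1.5-.25,a[1]/1.5-.25),z)
for n,a,z in(("pink",(480,273),.06),("pink2",(358,392),.06),("red",(315,299),.06),("red2",(432,393),.06),("jar",(382,163),.07),("used",(586,245),.06),("s1",(100,203),.028),("s2",(188,170),.028),("s3",(246,315),.028),("s4",(162,350),.028)):print(n,f(a,z)[:2])
E
```

```text
foot [ 0.46094354 -0.05672602  0.06      ] [ 0.46166452 -0.05495619  0.06      ]
flange [ 0.46095676 -0.05606416  0.003     ]
pocket [0.48233971 0.23124455 0.018     ] [0.48252417 0.23415709 0.018     ] rim [0.48321037 0.23023375 0.028     ]
pink [ 0.50878625 -0.16949452]
pink2 [ 0.35000151 -0.00967739]
red [0.47161645 0.04881094]
red2 [ 0.34976911 -0.10709893]
jar [ 0.651683   -0.03754682]
used [ 0.54773391 -0.30985079]
s1 [0.59994727 0.34714284]
s2 [0.64757479 0.2289033 ]
s3 [0.44902329 0.14574208]
s4 [0.40018603 0.25844761]
```

```bash
cat >> h.py <<'E'
def R(deg):
    a=np.radians(deg);y=np.array([np.cos(a),np.sin(a),0]);z=np.array([0,0,-1.]);return np.column_stack([np.cross(y,z),y,z])
CUP=np.array([.4612,-.056]);POC=np.array([.4825,.2325])
E
python3 - <<'E'
from h import *
from bench import bot
import pickle
yaw=54
print([bot.solve_ik([*p,z],R(yaw)) is not None for p in(CUP,POC) for z in(.16,.04)])
bot.reach([*CUP,.17],R(yaw)); print(bot.solve_ik([*POC,.17],R(yaw)),bot.state()["q"])
bot.move_l([*CUP,.022],v=.1)
s=bot.state();print(s["time"],s["eef_pos"],s["ft_force"])
bot.clamp(20); s=bot.state();print(s["time"],s["finger_gap"],s["grasp_force"],s["ft_force"])
bot.move_l([*CUP,.15],v=.12)
s=bot.state();print(s["time"],s["eef_pos"],s["finger_gap"],s["grasp_force"],s["ft_force"])
d={n:bot.get_image(n) for n in("scene","top")}
cv2.imwrite("pics/lift.png",cv2.resize(d["scene"]["color"],(768,576),interpolation=cv2.INTER_CUBIC))
E
```

```text
[True, True, True, True]
[-1.00381713  0.34104681  0.60654864  1.88954748 -0.23150391  0.98087062
  0.64811958] [-0.60330459  0.21207995  0.74169727  2.05476223 -0.17737801  0.93694648
  1.17656557]
4.2 [ 0.46152776 -0.05593632  0.02243727] [-0.70022968  0.01332147 -0.5760312 ]
4.95 0.05073825021844911 20.000001657754183 [-0.00617822  0.21514819  1.00930483]
6.1667 [ 0.46085039 -0.05596291  0.14945926] 0.050307962957214965 19.99988322146237 [ 1.20079554  0.46286985 -0.41395742]
```

View pics/lift.png

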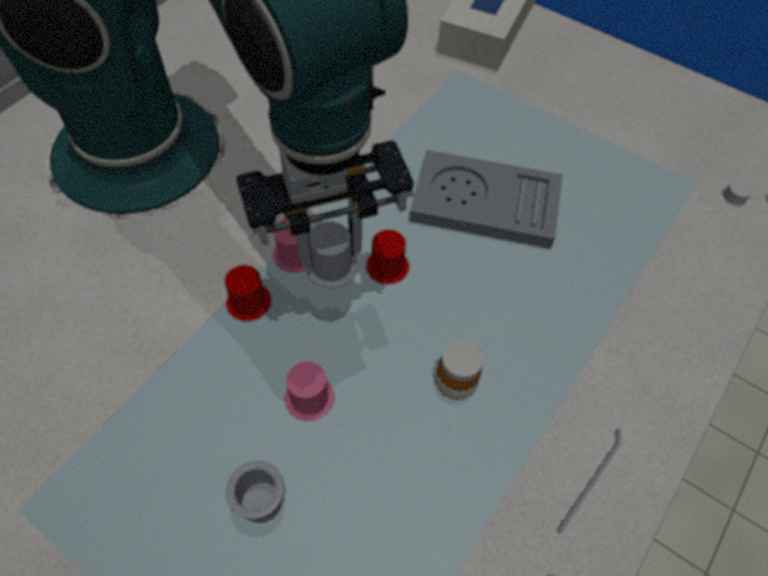

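The cup is held upright at scene (330,255), and the neighbouring cups haven't moved. Next I go over the pocket and look from just above it.

```bash
python3 - <<'E'
from h import *
from bench import bot
bot.move_l([*POC,.15],v=.15)
bot.move_l([*POC,.065],v=.1)
s=bot.state();print(s["time"],s["eef_pos"],s["finger_gap"],s["ft_force"])
S=bot.get_image("scene")["color"]
a=cv2.resize(S[80:180,255:388],(798,600),interpolation=cv2.INTER_CUBIC)
cv2.imwrite("pics/above.png",cv2.convertScaleAbs(a,alpha=1.4))
E
```

```text
9.3417 [0.48288169 0.23259188 0.06552137] 0.0500733676666201 [ 0.6110776   0.51814077 -0.74829677]
```

View pics/above.png

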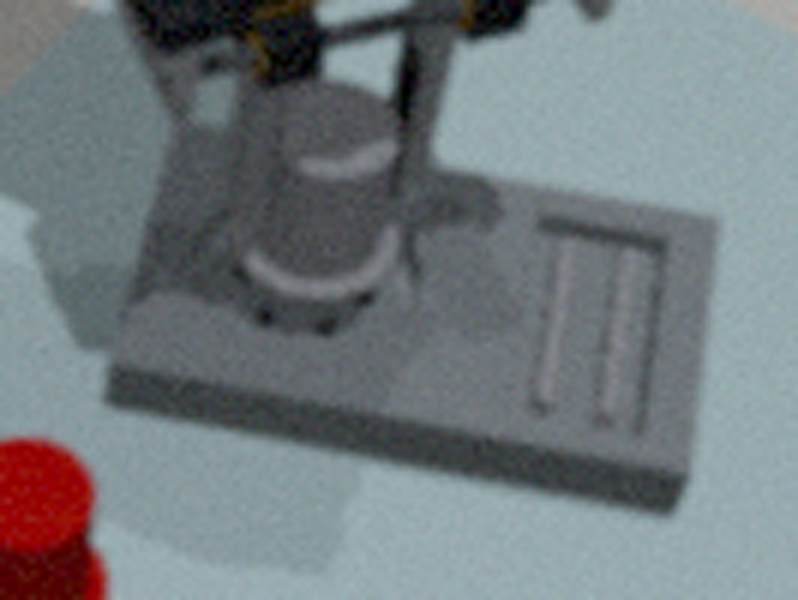

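The cup hangs level over the pocket. Its flange front edge is at about (320,297) and the drain dots are just visible below it at (265,318), (325,325) and (368,298). That puts it within about 3 mm of centre, against 11 mm of clearance, so I lower it gently until it touches.

```bash
python3 - <<'E'
from h import *
from bench import bot
f0=bot.state()["ft_force"][2]
bot.move_l([*POC,.044],v=.04)
z=.044
while z>.0365:
    bot.pause(.1); s=bot.state(); print(round(z,4),s["eef_pos"][2].round(4),round(s["ft_force"][2]-f0,2))
    if s["ft_force"][2]-f0>2.5: break
    z-=.001; bot.move_l([*POC,z],v=.01)
s=bot.state();print(s["time"],s["eef_pos"],s["ft_force"])
E
```

```text
0.044 0.0442 -0.29
0.043 0.043 -0.13
0.042 0.042 0.04
0.041 0.041 0.33
0.04 0.04 0.31
0.039 0.0396 16.1
11.9167 [0.48270791 0.23250001 0.03962478] [-3.90895764 -2.23467607 15.7159846 ]
```

Contact came at TCP z ≈ 0.0397, which matches the pocket floor (0.040 expected). I ease off, release, retreat and check.

```bash
python3 - <<'E'
from h import *
from bench import bot
bot.move_l([*POC,.0395],v=.01)
bot.open(); s=bot.state();print(s["time"],s["finger_gap"],s["ft_force"])
bot.move_l([*POC,.2],v=.12)
bot.reach([.30,.50,.25],R(70)); bot.pause(.3)
print(bot.state()["time"])
S=bot.get_image("scene");T=bot.get_image("top")
f=lambda I,c,r:cv2.resize(I["color"][r:r+80,c:c+80],(400,400),interpolation=cv2.INTER_CUBIC)
cv2.imwrite("pics/after.png",cv2.convertScaleAbs(np.hstack([f(T,82,150),f(S,265,85)]),alpha=1.4))
cv2.imwrite("pics/after_top.png",T["color"])
E
```

```text
12.9917 0.0939160018804065 [ 0.8843317  -0.35845199  0.8204105 ]
16.025
```

View pics/after.png

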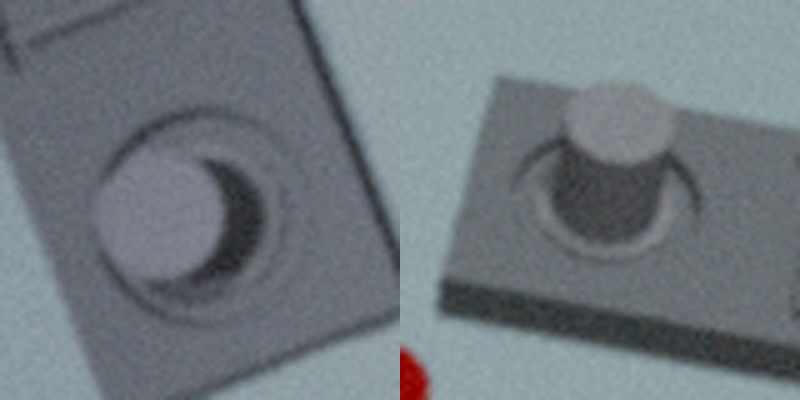

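View pics/after_top.png

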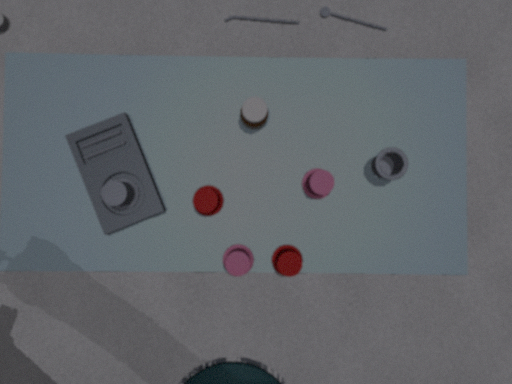

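The cup stands in the pocket, with its flange concentric inside it, and everything else is where it was. I check the foot for level numerically, then hand in.

```bash
python3 - <<'E'
from h import *
from bench import bot
import pickle
d=pickle.load(open("im0.pkl","rb"))
a=at_z(d["top"],(82+160/5-.5,150+215/5-.5),.078);b=at_z(d["scene"],(265+220/5-.5,85+122/5-.5),.078)
print(a,b)
if max(np.linalg.norm(a[:2]-POC),np.linalg.norm(b[:2]-POC))<.008: print(bot.close_job())
E
```

```text
[0.48188555 0.23277029 0.078     ] [0.48203821 0.23506172 0.078     ]
the job is handed in; nothing more can be done
None
```

The rinsed cup is sitting mouth down and level on the pocket floor, lowered until it touched and then released. The mouth-up cup and amber jar look unmoved in the final picture, and the job was handed in at about 16 s.

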